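# Lock the clamp stud with its second nut

## Robot

A 7-joint arm with a two-finger parallel gripper is mounted at the origin on the work surface; the furniture and walls round the work are solid. World frame = base frame: x ahead of the robot, y to its left, z up, the work surface at z = 0. Lengths are in m, angles in rad, forces in N, time in s.
With the tool pointing down it reaches from about 0.425 to 0.95 m from the base axis. Payload 4.7 kg.
Tool frame: the origin (TCP) lies midway between the tips of the shut fingers; the grasp point (between the pads) lies 19 mm behind it; z points along the fingers, y is the direction in which the jaws open and shut (so a half turn about z gives the same grasp; the last joint's range is limited). The gripper opens to 87 mm and grips with 3 to 60 N. Pads are 19 mm wide; open, the fingers measure 117 mm over their backs; the gripper's body (75 mm by 190 mm) begins 51 mm behind the grasp point.
Start: joints at [1.162, 0.469, -0.049, 1.532, 0.024, 1.141, -0.082], TCP at [0.25, -0.627, 0.223] pointing down, gripper open.
Joint ranges: [-2.59, 2.59], [-0.33, 1.99], [-1.39, 1.29], [0.1, 2.45], [-1.04, 4.18], [0.21, 1.99], [-2.66, 2.66]. Speed limits (rad/s): [2.57, 2.57, 3.14, 3.14, 3.14, 3.14, 3.14].

## Interface

Orientations are given as a rotation vector (axis times angle).
In Python, from bench import ctrl, kinematics, eyes, ticket, finder gives the robot as it stands. Calls block until the motion is done:
- ctrl.reach(position, orientation): joint-space move of the TCP to a pose.
- ctrl.movel(position, velocity=0.15, ori=None, max_force=None): straight line of the TCP; ori=None keeps the orientation; velocity is the mean speed in m/s. With max_force (N) it stops when the force on the tool has changed by that much, and returns True; else False.
- ctrl.move_joints(angles): joint-space move.
- ctrl.move_gripper(opening, grasp_force=None): finger opening in m; grasp_force is the grip in N (None keeps the last); returns when the fingers have stopped.
- ctrl.dwell(seconds).
- kinematics.ik(position, orientation): joint angles nearest the present ones, or None.
- ctrl.get_obs(): the state.
- eyes.grab_frame(name): name is "side" or "top"; returns the picture (384x512x3 uint8, red, green, blue); there is no depth.
- eyes.get_calibration(name): a dict with "intrinsics" (3x3 intrinsics, pixels), "k1" (the pictures are not rectified: a ray, as slopes to the right and down, at radius r is drawn at 1 + k1 r^2 times it, then the intrinsics apply), "view" (4x4, takes a point from world to camera coordinates). Camera axes: x right, y up, looking along -z (the intrinsics and any distortion apply to the point x, -y, -z); pixel columns grow to the right and rows downward; lengths in m; the calibration is good to about 2 mm. A picture is of the moment at which its call begins. get_calibration takes no time and is no camera call.
A pose or a line that the arm cannot do raises ctrl.MotionError and nothing moves.
- ticket.sign_off(): hands the job in, once; it reports no verdict.
Trained networks look in the newest picture that a camera, given by its name, has taken for a name from the list of things; names that differ only in an ending like _2 or _b are one class to them, and where a whole thing is asked for, a point or a joint stands for the part that bears it (a point fixed in the world has none). Each returns a list of dicts, best first, with "conf" (0 to 1); they miss things now and then, are a little off and sometimes report something else, mostly with a low value. They report only what shows in the picture. A call takes as long as a camera call.
- finder.cut_out(camera, thing): "region" (384x512 bool, what is visible of it) and "location" ([row, column] in pixels, amid what is visible of it).
- finder.tip_of(camera, thing): "location" ([row, column] in pixels: a listed point, or the origin of a listed thing).
The state is a dict: "t": time; "qpos": joint angles; "dq": joint speeds; "tau": joint torques, N m; "tool_pos": TCP position; "ee_rot": TCP orientation; "force": force on the tool from outside, world axes, zero at the start; "ft_torque": the same for the moment, N m; "gripper_width": finger opening in m.
Only numpy, scipy, OpenCV 4.12 (cv2) and the standard library are available. Lean on these libraries where they do the work, as an engineer would, in place of code of your own. Each camera call takes 0.05 s, during which the arm holds its last target. There are 200 camera calls.

## Task

The strap clamp on the shaker plate is set but not locked: turn the upper nut by its lever, run it down the stud onto the lower nut and tighten it against that with about 11 N at the knob, no harder, so that it stays locked when you let go. Leave the lower nut as it is set and the things around alone.

Things in the scene. Friction and masses are not known exactly. Their poses are not given: they have to be found in the camera images.
- clamp: Fixed strap clamp: aluminium plate 110 x 190 x 12 mm with an aluminium tube block and a dark heel block (tops at z = 46 mm), a steel strap 34 mm wide across both (top at z = 56 mm) and an upright threaded stud. Origin: on the stud's axis at the worktop, z up. The strap lies along y, the tube block on the -y side.
- lower_nut: First nut: plain steel hexagon, 30 mm across flats, 35 over corners, 15 high, resting on the strap round the stud. Origin: centre of its underside, z up; its x axis is square to a pair of flats. It is set and held only by friction (about 0.6 N m turns it) and must not be turned by more than 0.12 rad. Its yaw varies and need not match the upper nut's.
- upper_nut: Second (lock) nut on the same stud, 3 to 4.5 mm above the lower nut at the start: steel hexagon, 30 mm across flats, 20 high, with a flat steel lever (13 wide, 8 thick, 11 to 19 mm above the nut's underside) that sticks out along the nut's +x axis and carries an upright black knob. Origin: centre of the nut's underside, on the stud's axis; z up.
- lever_knob (a point): Middle of the lever's upright black knob: cylinder 20 mm thick, 31 high, 65 mm from the stud's axis, its middle 36.5 mm above the nut's underside, nothing beside it. Pinch or push it and lead it round in a circle about the stud, clockwise seen from above (it may turn between the fingers). 2.3 N along the circle runs the nut down; a pinch that twists on the knob drags 1 to 3 N more.
- lower_nut_flat (a point): Middle of one flat of the lower nut (15 mm from the stud's axis along the nut's x axis, 7.5 mm up); it shows whether that nut has been turned.
- bottle: Bystander: small screw bottle, 48 mm wide, 97 high; origin under its centre.
- tape: Bystander: roll of tape, 71 mm wide, 19 high, lying flat; origin under its centre.
- screwdriver: Bystander: screwdriver, 164 x 21 x 20 mm, lying along its x axis; origin under its middle.
- pen: Bystander: marker pen, 138 x 12 x 12 mm, lying along its x axis; origin under its middle.
- spatula: Bystander: thin lab spatula, 181 x 10 x 8 mm, lying flat; origin under its middle.
- stud_top (a point): Top of the threaded stud (20 mm thick), on its axis, 104 mm above the worktop, 8 to 11 mm above the upper nut's top at the start. Right-hand thread: turned clockwise seen from above, the upper nut goes down 8 mm per turn (1.27 mm per rad); it stays where it is left. From start to contact takes 2.3 to 3.6 rad.
- lower_nut_face (a point): Centre of the lower nut's top face. When the faces meet, the force along the circle needed at the knob (drag of the grip not counted) jumps to 5.4 N and then grows 15 N per further rad; what is reached stays when let go. Properly tight is 8 to 13 N (0.15 to 0.48 rad past contact): aim for 10.5 N. Below it is loose, over 14 N the thread is strained, as it is by leaning on the knob.

How it is judged:
By the outcome, as a careful person would: the job done as asked, in the order asked, and still so for the second after the job is handed in, with the robot touching nothing.
It also fails if it takes over 51 s, if anything falls off the work surface, if the arm or the gripper's body presses on something with over 40 N, if the wrist force passes 120 N, or if a joint passes its speed limit or range.

## Working session

There is one attempt and no reset: what is moved stays moved. The work goes in short steps, each a Python script; the robot and the scene stay as the last script left them, time stands still between calls to the robot, and variables do not carry over. Pictures are saved under pics/ and viewed, about 8 in all and at most 12, crops included, and the job is handed in when it is done.

```bash
mkdir -p pics; ls
cat > h.py <<'E'
import numpy as np, cv2
from bench import ctrl, kinematics, eyes, ticket, finder
def ray(cam,loc):
    c=eyes.get_calibration(cam); K=np.array(c["intrinsics"]); V=np.array(c["view"]); k=c["k1"]
    d=np.linalg.inv(K)@[loc[1],loc[0],1]; d=d[:2]
    u=d.copy()
    for _ in range(30): u=d/(1+k*(u@u))
    dc=np.array([u[0],-u[1],-1.]); R=V[:3,:3]
    return -R.T@V[:3,3], R.T@dc
def atz(cam,loc,z):
    o,d=ray(cam,loc); return o+d*(z-o[2])/d[2]
def proj(cam,p):
    c=eyes.get_calibration(cam); K=np.array(c["intrinsics"]); V=np.array(c["view"])
    q=V[:3,:3]@p+V[:3,3]; u=np.array([q[0],-q[1]])/-q[2]; u=u*(1+c["k1"]*(u@u))
    r=K@[u[0],u[1],1]; return r[1],r[0]
def tri(l1,l2):
    (o1,d1),(o2,d2)=ray("top",l1),ray("side",l2)
    A=np.stack([d1,-d2],1); s=np.linalg.lstsq(A,o2-o1,rcond=None)[0]
    a,b=o1+s[0]*d1,o2+s[1]*d2; return (a+b)/2,np.linalg.norm(a-b)
E
python3 - <<'E'
from h import *
np.set_printoptions(precision=4,suppress=True)
o=ctrl.get_obs(); print(o["t"],o["tool_pos"],o["ee_rot"],o["force"])
for c in("top","side"):
    im=eyes.grab_frame(c); cv2.imwrite(f"pics/{c}0.png",im[:,:,::-1])
    print(c,ray(c,[192,256]))
L={}
for n in("stud_top","lever_knob","lower_nut_flat","lower_nut_face","upper_nut","clamp","bottle","tape","screwdriver","pen","spatula"):
    for c in("top","side"):
        r=finder.tip_of(c,n); L[n,c]=r[0]["location"] if r else None
        print(n,c,[(np.round(x["location"],1),round(x["conf"],2)) for x in r[:2]])
    if L[n,"top"] is not None and L[n,"side"] is not None: print("  tri",tri(L[n,"top"],L[n,"side"]))
E
```

```text
pics
0.0 [ 0.25   -0.6263  0.2215] [-3.0832 -0.5927  0.0007] [-0.293   1.6886  0.7566]
top (array([ 0.464 , -0.318 ,  1.0893]), array([ 0.0504, -0.004 , -0.9988]))
side (array([0.4342, 0.5119, 0.444 ]), array([ 0.1257, -0.9143, -0.3856]))
stud_top top [(array([186. , 244.2]), 0.81)]
stud_top side [(array([196.7, 261.4]), 0.58), (array([180.5, 242.2]), 0.28)]
  tri (array([ 0.5316, -0.2931,  0.0946]), np.float64(0.004743243822589774))
lever_knob top [(array([165.3, 255.5]), 0.73)]
lever_knob side [(array([180.3, 240.3]), 0.69)]
  tri (array([ 0.5791, -0.3212,  0.1172]), np.float64(0.003948897513865612))
lower_nut_flat top []
lower_nut_flat side [(array([206.8, 257.7]), 0.61), (array([190.9, 285. ]), 0.3)]
lower_nut_face top [(array([188.9, 241.6]), 0.67)]
lower_nut_face side [(array([194.7, 320. ]), 0.56), (array([210.5, 261.7]), 0.45)]
  tri (array([ 0.4692, -0.2852,  0.1117]), np.float64(0.1038965014425335))
upper_nut top [(array([190.5, 242.1]), 0.62)]
upper_nut side [(array([207.8, 265.1]), 0.76), (array([189.2, 285.1]), 0.39)]
  tri (array([ 0.5226, -0.2872,  0.0731]), np.float64
[... 463 characters left out ...]
, (array([195.1, 262.9]), 0.61)]
  tri (array([ 0.4982, -0.5487,  0.0037]), np.float64(1.4408165019993347e-05))
screwdriver top [(array([245.1, 253.8]), 0.49)]
screwdriver side [(array([235.6, 336.7]), 0.75)]
  tri (array([ 0.3776, -0.3151,  0.0033]), np.float64(0.0007272003276039709))
pen top [(array([232.7, 338.6]), 0.65), (array([190., 244.]), 0.65)]
pen side [(array([196.2, 316.9]), 0.45), (array([193.4, 267.1]), 0.39)]
  tri (array([ 0.4137, -0.5426, -0.0051]), np.float64(0.012015343992356656))
spatula top [(array([165.2, 255.8]), 0.61), (array([144.7, 160.2]), 0.57)]
spatula side [(array([295.8, 174. ]), 0.72)]
  tri (array([ 0.674 , -0.3051, -0.1669]), np.float64(0.13122934681962561))
```

Run:
```python
import cv2,numpy as np
a=cv2.imread("pics/top0.png")[90:290,120:400]; b=cv2.imread("pics/side0.png")[130:300,130:370]
a=cv2.resize(a,None,fx=2.6,fy=2.6,interpolation=cv2.INTER_CUBIC); cv2.imwrite("pics/t1.png",a)
cv2.imwrite("pics/s1.png",cv2.resize(b,None,fx=3.3,fy=3.3,interpolation=cv2.INTER_CUBIC))
```

```text
(no output)
```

View pics/t1.png

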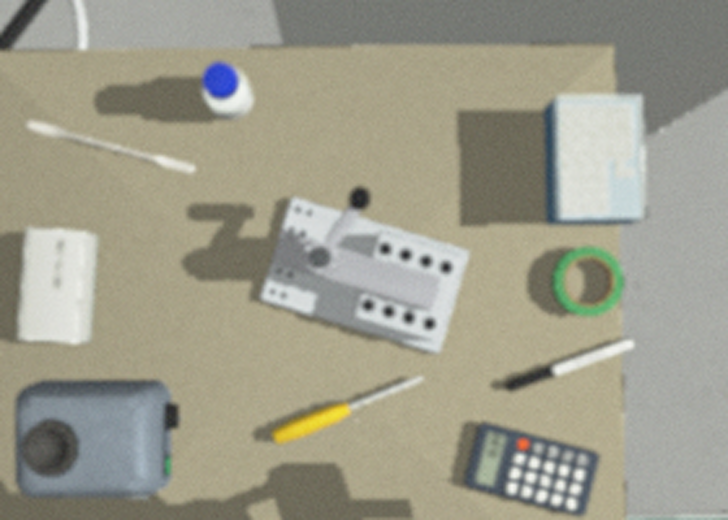

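View pics/s1.png

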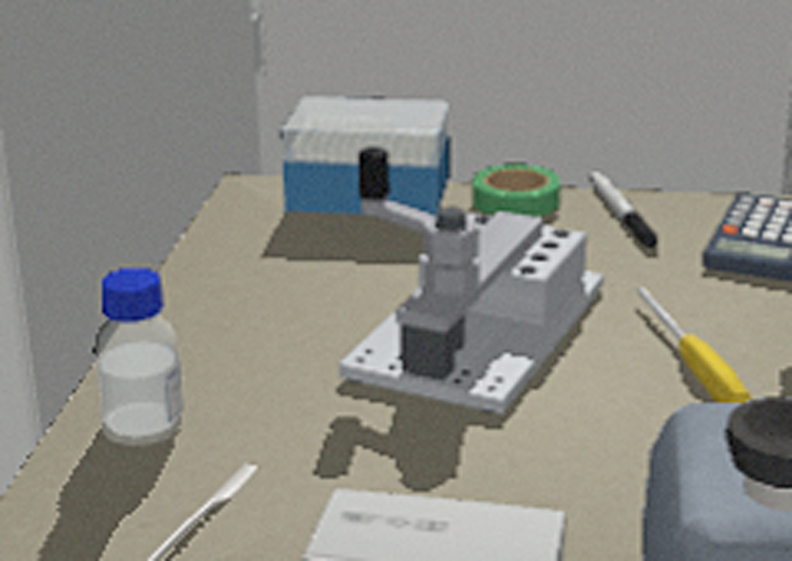

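Top view: the stud top is at about (row 188.8, col 242.3) and the knob top at about (166, 258). In the side view the stud top is near (194, 267) and the knob middle near (182, 243). The finder's side stud point (col 261) is about 5 px off, so I'm triangulating with my own readings.

```bash
cat >> h.py <<'E'
def down(yaw):  # tool z down, tool x at angle yaw
    from scipy.spatial.transform import Rotation as R
    c,s=np.cos(yaw),np.sin(yaw)
    return R.from_matrix(np.array([[c,s,0],[s,-c,0],[0,0,-1.]])).as_rotvec()
E
python3 - <<'E'
from h import *
np.set_printoptions(precision=4,suppress=True)
print("stud",tri((188.8,242.3),(194.5,267)),atz("top",(188.8,242.3),.104),atz("side",(194.5,267),.104))
print("knob mid",tri((165.3,255.5),(182,243)),"top",atz("top",(166,258),.127), atz("top",(165.3,255.5),.111), atz("side",(182,243),.111))
# automatic knob centroid: dark pixels in both
for c,ctr in(("top",(166,258)),("side",(182,243))):
    im=cv2.imread(f"pics/{c}0.png"); m=(im.max(2)<60).astype(np.uint8)
    n,l,s,cen=cv2.connectedComponentsWithStats(m)
    for i in range(1,n):
        if np.hypot(cen[i][1]-ctr[0],cen[i][0]-ctr[1])<10: print(c,s[i],cen[i][::-1])
S=np.array([.525,-.287]); th0=-.56
for half in(0,np.pi):
  for d in np.arange(0,4.3,.35):
    th=th0-d; p=[*(S+.065*np.array([np.cos(th),np.sin(th)])),.10]
    q=kinematics.ik(p,down(th+half)); print(round(half,1),round(d,2),q if q is None else np.round(q,2))
for _ in range(4): ctrl.dwell(.02); o=ctrl.get_obs(); print(o["t"],o["force"],o["ft_torque"])
E
```

```text
stud (array([ 0.522 , -0.2888,  0.1018]), np.float64(0.0001630527825556104)) [ 0.5218 -0.2889  0.104 ] [ 0.5216 -0.2837  0.104 ]
knob mid (array([ 0.5766, -0.3216,  0.1137]), np.float64(0.001939383564294035)) top [ 0.5743 -0.3273  0.127 ] [ 0.5779 -0.3214  0.111 ] [ 0.5767 -0.3281  0.111 ]
top [256 163   5   7  28] [165.8929 257.8214]
side [239 175   9  16 117] [182.6752 242.6068]
0 0.0 [ 0.42  0.57  0.03  1.68 -0.02  0.9  -1.67]
0 0.35 [ 0.39  0.56  0.11  1.7  -0.08  0.89 -1.94]
0 0.7 [ 0.37  0.55  0.19  1.73 -0.13  0.88 -2.22]
0 1.05 [ 0.33  0.53  0.27  1.77 -0.17  0.86 -2.5 ]
0 1.4 [-0.19  0.76  1.11  1.85 -0.8   1.05 -2.28]
0 1.75 [ 1.33  0.79 -1.18  1.82  0.82  1.12  2.25]
0 2.1 [ 1.33  0.75 -1.18  1.87  0.8   1.09  1.88]
0 2.45 [ 1.05  0.51 -0.72  1.93  0.44  0.87  1.8 ]
0 2.8 [ 0.96  0.47 -0.65  1.96  0.38  0.84  1.46]
0 3.15 [ 0.88  0.45 -0.59  1.96  0.34  0.82  1.1 ]
0 3.5 [ 0.81  0.45 -0.55  1.95  0.32  0.82  0.73]
0 3.85 [ 0.75  0.47 -0.53  1.92  0.31  0.83  0.36]
0 4.2 [ 0.68  0.48 -0.46  1.88  0.28  0.84  0.02]
3.1 0.0 [ 0.83  0.64 -0.57  1.65  0.4   0.97  1.13]
3.1 0.35
[... 152 characters left out ...]
1 1.4 [ 0.76  0.51 -0.3   1.8   0.19  0.86 -0.02]
3.1 1.75 [ 0.72  0.47 -0.24  1.86  0.15  0.83 -0.33]
3.1 2.1 [ 0.66  0.44 -0.18  1.91  0.11  0.8  -0.67]
3.1 2.45 [ 0.6   0.41 -0.13  1.95  0.07  0.78 -1.02]
3.1 2.8 [ 0.52  0.39 -0.08  1.98  0.05  0.77 -1.38]
3.1 3.15 [ 0.43  0.39 -0.02  1.99  0.01  0.77 -1.74]
3.1 3.5 [ 0.34  0.39  0.04  1.98 -0.02  0.77 -2.1 ]
3.1 3.85 [ 0.26  0.41  0.1   1.95 -0.06  0.78 -2.44]
3.1 4.2 [-0.43  0.71  1.11  1.94 -0.76  1.   -2.15]
1.2167 [0.8643 0.3665 0.0606] [-0.0124 -0.0123 -0.012 ]
1.2333 [-0.5039 -0.0542  0.4139] [-0.0466 -0.0155 -0.0436]
1.25 [-0.1595  0.1101  0.5287] [-0.0108  0.0132 -0.0349]
1.2667 [-0.4292  0.6582 -0.0624] [ 0.0425  0.0331 -0.0146]
```

Both views agree on the knob radius (65 mm) and the heights. The half=π wrist choice covers the whole turn, so I'll straddle the knob loosely and push it with one pad without pinching. That way the measured tangential force is the knob force.

```bash
cat >> h.py <<'E'
S=np.array([.522,-.2885]); R0=.065; TH0=-.625; Z0=.102
def pose(d,dz=0,lead=0):
    th=TH0-d; p=[*(S+R0*np.array([np.cos(th),np.sin(th)])),Z0-.00127*max(d,0)+dz]
    return p, down(TH0-min(d,3.7)+np.pi)
def meas(n=8):
    F=[];
    for _ in range(n): ctrl.dwell(.017); F.append(ctrl.get_obs()["force"])
    F=np.mean(F,0); o=ctrl.get_obs(); v=o["tool_pos"][:2]-S; th=np.arctan2(v[1],v[0])
    er=np.array([np.cos(th),np.sin(th)]); et=np.array([er[1],-er[0]])  # clockwise
    d=(TH0-th)%(2*np.pi); d=d-2*np.pi if d>5.5 else d
    return d,-F[:2]@et,F[:2]@er,F[2],np.linalg.norm(v),o["t"]
E
python3 - <<'E'
from h import *
np.set_printoptions(precision=4,suppress=True)
ctrl.move_gripper(.046,30)
p,o=pose(0,.11); ctrl.movel(p,.2,o)
print(ctrl.get_obs()["t"],meas(15))
p,o=pose(0,.035); ctrl.movel(p,.15,o)
for c in("top","side"):
    im=eyes.grab_frame(c)[:,:,::-1]; cv2.imwrite(f"pics/{c}2.png",im)
a=cv2.imread("pics/side2.png")[120:260,180:340]; b=cv2.imread("pics/top2.png")[120:260,180:340]
cv2.imwrite("pics/c2.png",cv2.resize(np.hstack([a,b]),None,fx=2.5,fy=3,interpolation=cv2.INTER_CUBIC))
print(ctrl.get_obs()["t"])
E
```

```text
4.575 (np.float64(0.0058950740257930345), np.float64(0.06855992633847556), np.float64(-0.12332531817030282), np.float64(0.021904455965207167), np.float64(0.06501596712416875), 4.825)
5.575
```

View pics/c2.png

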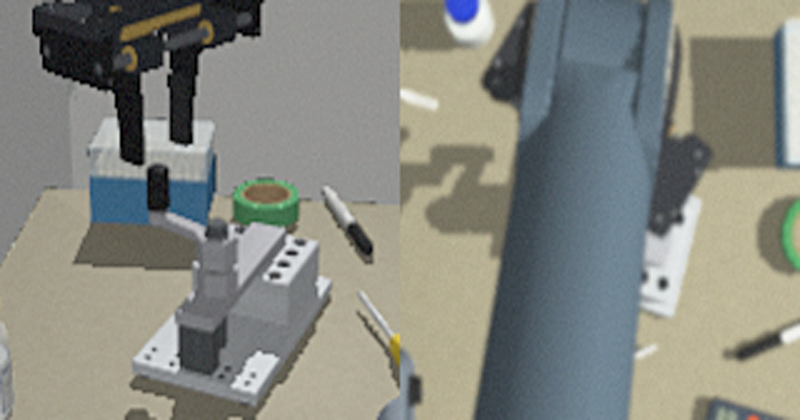

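In the side crop the two fingertips, at about (132,160) and (181,142), stand either side of the knob at (157,170). The arm blocks the top view. I'm descending with a force guard, then starting the push.

Run:
```python
from h import *
p,o=pose(0); hit=ctrl.movel(p,.08,o,max_force=5); print("hit",hit,np.round(meas(),3))
if not hit:
    ctrl.move_gripper(.026); print(ctrl.get_obs()["gripper_width"],np.round(meas(),3))
    for d in np.arange(.2,1.61,.2):
        p,o=pose(d); h=ctrl.movel(p,.06,o,max_force=9); m=meas(); print(h,np.round(m,3))
        if h or m[1]>5: break
```

```text
hit False [-3.000e-03 -2.300e-02 -5.300e-02  1.410e-01  6.500e-02  6.292e+00]
0.026084784657406008 [-0.     0.107  0.103 -0.168  0.065  7.1  ]
False [ 0.198 -0.025 -0.013  0.087  0.065  7.6  ]
False [0.399 0.27  0.066 0.309 0.065 8.1  ]
False [ 0.6    0.064  0.044 -0.1    0.065  8.6  ]
False [ 0.799 -0.243  0.271 -0.147  0.065  9.1  ]
False [ 0.999 -0.303  0.096 -0.021  0.065  9.6  ]
False [ 1.198 -0.117 -0.248 -0.219  0.065 10.1  ]
False [ 1.398  0.131 -0.196  0.123  0.065 10.6  ]
False [ 1.598e+00  2.410e-01  9.000e-03 -7.200e-02  6.500e-02  1.110e+01]
```

No force remains after each step, so I'm checking that the knob actually came along.

Run:
```python
from h import *
im=eyes.grab_frame("side")[:,:,::-1]; b=eyes.grab_frame("top")[:,:,::-1]
cv2.imwrite("pics/c3.png",cv2.resize(np.hstack([im[110:260,180:340],b[110:260,180:340]]),None,fx=2.5,fy=3,interpolation=cv2.INTER_CUBIC))
```

```text
(no output)
```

View pics/c3.png

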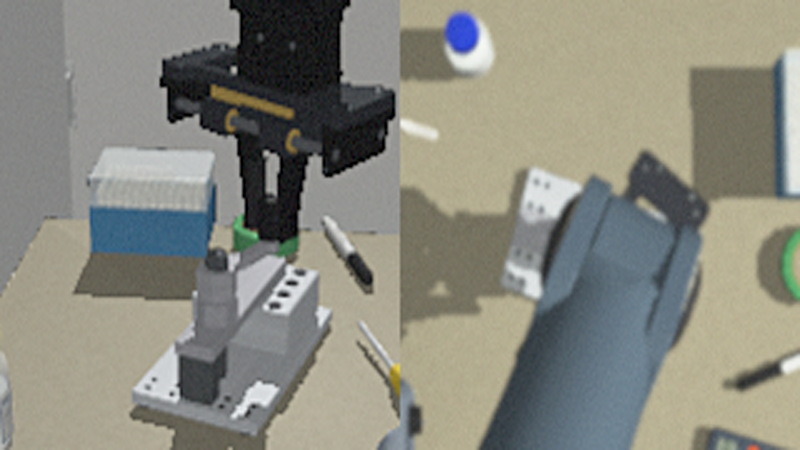

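The knob moved with the fingers and sits between them at (270,210). The force drops away once motion stops, so I'll detect contact in motion using the movel force stop.

Run:
```python
from h import *
d=1.6; hits=0
while d<4.0:
    d+=.1; p,o=pose(d); h=ctrl.movel(p,.03,o,max_force=4.6)
    m=meas(4)
    if h or d>2.2: print(round(d,2),h,np.round(m,3))
    if h: break
```

```text
2.2 False [ 2.199  1.44  -0.269  0.016  0.065 13.8  ]
2.3 False [ 2.3    1.546 -0.371  0.071  0.065 14.233]
2.4 False [ 2.399  1.069 -0.75   0.353  0.065 14.667]
2.5 False [ 2.5    0.839 -0.859  0.264  0.065 15.1  ]
2.6 False [ 2.599  0.89  -0.761  0.396  0.065 15.533]
2.7 False [ 2.699  1.004 -0.879  0.097  0.065 15.967]
2.8 False [ 2.799e+00  1.081e+00 -6.760e-01 -3.000e-03  6.500e-02  1.640e+01]
2.9 False [ 2.9    0.99  -0.71   0.509  0.065 16.833]
3.0 False [ 2.999  1.285 -0.653  0.108  0.065 17.267]
3.1 False [ 3.098e+00  1.249e+00 -1.150e+00 -9.000e-03  6.500e-02  1.770e+01]
3.2 False [ 3.198  1.606 -1.131  0.67   0.065 18.133]
3.3 False [ 3.287  4.26  -1.635  1.109  0.065 18.567]
3.4 False [ 3.379  5.31  -2.432  1.242  0.065 19.   ]
3.5 False [ 3.467  6.832 -2.365  2.738  0.065 19.433]
3.6 False [ 3.554  8.314 -2.776  3.655  0.064 19.867]
3.7 False [ 3.64   9.54  -3.225  4.65   0.064 20.3  ]
3.8 True [ 3.647  1.826 -0.073  1.623  0.065 20.583]
```

Contact came at about 3.25–3.35 rad. The pushing force then rose to 9.5 N static at 3.64 rad, with a slope of about 16 N/rad that fits the spec. By angle past contact that is about 10 to 11 N, so it's inside the band. The final stop came as the load dropped, with only 0.007 rad of travel. I'm letting go by opening the fingers, then lifting and looking.

Run:
```python
from h import *
ctrl.move_gripper(.046); print(np.round(meas(),3))
p=ctrl.get_obs()["tool_pos"].copy(); p[2]+=.12; print(ctrl.movel(p,.1,max_force=8),np.round(meas(),3))
ctrl.movel([.36,-.52,.25],.2)
for c in("top","side"): cv2.imwrite(f"pics/{c}4.png",eyes.grab_frame(c)[:,:,::-1])
L={}
for n in("lever_knob","stud_top","upper_nut"):
    for c in("top","side"):
        r=finder.tip_of(c,n); print(n,c,[(np.round(x["location"],1),round(x["conf"],2)) for x in r[:2]])
im=cv2.imread("pics/side4.png"); b=cv2.imread("pics/top4.png")
cv2.imwrite("pics/c4.png",cv2.resize(np.hstack([im[150:260,200:330],b[130:240,190:320]]),None,fx=3,fy=4,interpolation=cv2.INTER_CUBIC))
cv2.imwrite("pics/n4.png",cv2.resize(np.hstack([cv2.imread("pics/side0.png")[180:235,235:295],im[180:235,235:295]]),None,fx=6.5,fy=6.5,interpolation=cv2.INTER_CUBIC))
print(ctrl.get_obs()["t"])
```

```text
[ 3.643  0.184 -0.523  0.095  0.063 21.392]
False [ 3.639 -0.197  0.191 -0.127  0.064 22.875]
lever_knob top [(array([201.7, 218.5]), 0.47)]
lever_knob side [(array([204.9, 278.2]), 0.76)]
stud_top top [(array([190.9, 245.7]), 0.65)]
stud_top side [(array([195.2, 263.1]), 0.68)]
upper_nut top [(array([188. , 242.3]), 0.8)]
upper_nut side [(array([207.4, 265.9]), 0.74), (array([203. , 278.4]), 0.3)]
25.025
```

View pics/c4.png

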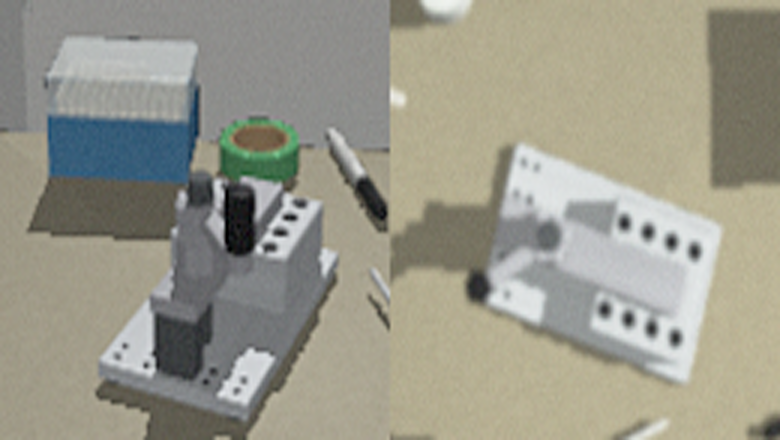

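View pics/n4.png

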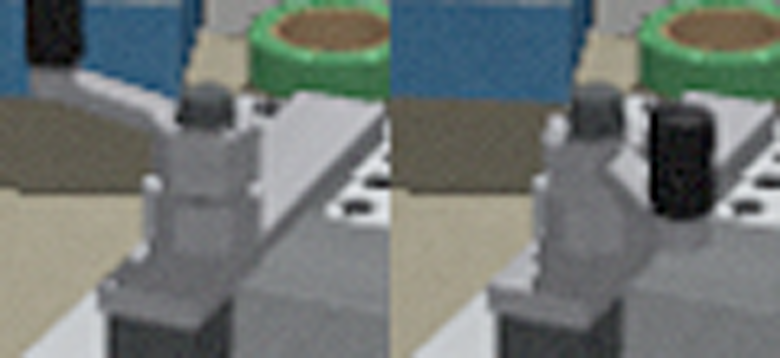

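The lever now points to the lower left: knob at about (row 202, col 219) in the top view. The gap line between the nuts, visible in the earlier crop, is gone. The bystanders are unmoved. One numeric check of the lever angle, the bystanders and the lower nut, then I hand in.

Run:
```python
from h import *
im=cv2.imread("pics/top4.png"); n,l,s,cen=cv2.connectedComponentsWithStats((im.max(2)<60).astype(np.uint8))
for i in range(1,n):
    c=cen[i][::-1]
    if np.hypot(*(c-[202,219]))<8:
        v=atz("top",c,.122)[:2]-[.5218,-.2889]; print("knob r",np.hypot(*v),"turned",(-.625-np.arctan2(v[1],v[0]))%(2*np.pi))
print([(np.round(x["location"],1),round(x["conf"],2)) for x in finder.tip_of("side","lower_nut_flat")])
# image change outside knob/lever around lower nut (side)
a=cv2.imread("pics/side0.png")[205:226,258:272].mean(2).astype(int); b=cv2.imread("pics/side4.png")[205:226,258:272].mean(2).astype(int)
for r in range(6,18,2): print(a[r],b[r])
```

```text
knob r 0.06338886576627409 turned 3.5925058476607505
[(array([205.6, 258.5]), 0.49)]
[118  97 102 104 103 106  99  91  94  99 101 102 101 100] [113  95 103 105 114 111 108 109 114 114 115 111 101  93]
[115  99  99 105 117 118 122 118 120 116 118 116 116 108] [113  99  97 106 118 121 118 113 116 116 115 120 117 101]
[126  99  98 104 120 118 119 117 118 115 118 116 111 106] [129  94 101 105 114 119 116 115 114 114 117 117 112 101]
[ 93 103  97 107 119 120 120 116 115 117 119 123 111 103] [ 91  99 103 108 115 119 122 114 115 115 117 121 115 103]
[ 95 104 105 103 101 107 107 108 107 110 106 111 102 102] [ 93 100 101  97 103 104 111 109 103 103 104 102 107 100]
[104 102 103 107 101 103 104 105 102 101 102 104 106 102] [ 96  97 103 105 102 104 104 101  99 101 102 105 102 102]
```

```bash
python3 -c "
from h import *
ticket.sign_off(); print(ctrl.get_obs()['t'])"
```

```text
the job is handed in; nothing more can be done
the job is handed in; nothing more can be done
```

I ran the upper nut down onto the lower nut and tightened it to about 10 N at the knob, inside the 8–13 N band. I then let go, moved clear and handed the job in at about 25 s. The fingers straddled the knob loosely and one pad pushed it round clockwise, so there was no grip drag in the force readings.

**Tightness:** The faces met at about 3.25–3.35 rad of tool travel. The tangential force then rose at about 16 N/rad to a held reading of 9.5 N. Angle past contact gives roughly 9–12 N; the spread is because I could not fix the contact angle more closely. The aim was 10.5–11 N, and I did not push further to hit it exactly.

**Last checks:**
- **Lever:** it turned 3.59 rad by camera, which agrees with the tool's travel, and it stayed there after release. The gap between the nuts has closed.
- **Lower nut:** its facet edges in the side view look the same as before.
- **Things around:** they looked unmoved in the final pictures, which I checked by eye only. Not all of them were inside those crops.

**What did not go cleanly:**
- Near full load the tool also pressed on the knob with about 4.6 N downward and 3 N sideways.
- The last small push stopped early on a force change with 0.007 rad of travel. I took that as the load dropping off, not extra tightening, but had no direct reading of the peak.

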